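Put a batch of cauls to cure

ROBOT

A 6-joint arm with a two-finger parallel gripper is mounted at the origin on the work surface. World frame = base frame: x ahead of the robot, y to its left, z up, the work surface at z = 0. Lengths are in m, angles in degrees, forces in N, time in s.
With the tool pointing down it reaches from about 0.275 to 0.85 m from the base axis. Payload 19 kg.
Tool frame: the origin (TCP) lies on the centre line of the jaws, within the pads' length; the fingertips stand 17 mm ahead of it and the grasp point (between the pads) lies 2 mm behind it; z points along the fingers, y is the line along which they close (so a half turn about z gives the same grasp; the last joint's range is limited). The gripper opens to 85 mm and grips with 20 to 120 N. Pads are 22 mm wide; open, the fingers measure 114 mm over their backs; the gripper's body (76 mm by 85 mm) begins 54 mm behind the grasp point. The pads swing forward as they close: fully open they stand 13 mm farther back than shut.
Start: joints at [67.609, 8.623, 82.357, -0, 89.026, -7.678], TCP at [0.146, 0.556, 0.248] pointing down, gripper open.
Joint ranges: [-160.23, 160.23], [-39.13, 120.54], [6.94, 153.29], [-79.49, 259.48], [9.18, 160.14], [-161.06, 161.06]. Speed limits (degrees/s): [108.29, 108.29, 127.2, 172.46, 172.46, 172.46].

INTERFACE

Orientations are given as [roll, pitch, yaw] about the fixed x, y, z axes, in that order (R = Rz(yaw) Ry(pitch) Rx(roll)).
In Python, from plant import arm gives the robot as it stands.
- The arm moves only by the shell command python3 -m creep 'ROWS'. ROWS is JSON, a list of rows, each a list of 5 numbers: the finger opening in cm, from 0 to 8.54, then the shift along the tool's x, y, z in cm, then the turn about the tool's z in rad. A call has 1 to 20 rows; each row is the pose to reach, as a shift and turn from the pose commanded when the call began, along the tool's axes at that moment; what a row does not reach only later rows make up. A row lasts 1/10 s, in which the tool goes at most 50 mm and 8.59 degrees, less where a joint would pass 70% of its speed; a pose out of reach is approached as far as the arm can. A call with a gripper value outside its range is refused whole. The fingers move at their own pace and stop on an object; the grip force is fixed at half the most. Time passes only in rows, so rows that repeat a pose let the fingers close. It gives the time, the measured TCP pose, the force, the opening and the grip force at its end, in the units of the state.
- arm.state(): the state, without advancing time (a new reading comes with each control period).
- arm.snapshot(name): name is "scene" or "side" or "wrist"; returns the picture (384x512x3 uint8, red, green, blue); there is no depth.
- arm.camera_model(name): a dict with "fx", "fy", "cx", "cy" (pixels), "R" (3x3) and "t" (3): a world point X has camera coordinates R X + t. Camera axes: x right, y down, z forward; pixel columns grow to the right and rows downward; lengths in m; the calibration is good to about 2 mm. A picture is of the moment at which its call begins: read the wrist's pose just before it. camera_model takes no time and is no camera call; for the wrist camera it gives the pose at the moment of the call.
- arm.finish_job(): hands the job in; it is judged then, once.
Trained networks look in the newest picture that a camera, given by its name, has taken for a name from the list of things; names that differ only in an ending like _2 or _b are one class to them, and where a whole thing is asked for, a point or a joint stands for the part that bears it (a point fixed in the world has none). Each returns a list of dicts, best first, with "conf" (0 to 1); they miss things now and then, are a little off and sometimes report something else, mostly with a low value. They report only what shows in the picture. A call takes as long as a camera call. They do not tell look-alikes from the thing itself.
- arm.regions_of(target, camera): "pixels" (384x512 bool, what is visible of it) and "point" ([column, row] in pixels, amid what is visible of it).
The state is a dict: "clock": time; "joint_positions": joint angles; "dq": joint speeds; "joint_efforts": joint torques, N m; "position": TCP position; "tcp_rot": TCP orientation; "wrist_force": force on the tool from outside, world axes, zero at the start; "ft_torque": the same for the moment, N m; "width": opening from 0.0 (shut) to 1.0 (fully open); "finger_force": force on a finger pad.
Only numpy, scipy, OpenCV 4.12 (cv2) and the standard library are available. Lean on these libraries where they do the work, as an engineer would, in place of code of your own. Each camera call takes 0.05 s, during which the arm holds its last target. There are 200 camera calls.

TASK

Take the plastic scraper out of the open drawer of the curing cabinet and put it in the steel tool tray, then lay all the maple cauls flat on the drawer's floor with none touching another, and push the drawer fully shut. Set the timer, the small inner knob, to 20 minutes (third long mark), without turning the large temperature knob beneath it. When all that is done push the start plunger fully down and let it spring back; never push it with the drawer open, and leave the square and the glue bottle alone.

Things in the scene. Friction and masses are not known exactly. Their poses are not given: they have to be found in the camera images.
- cabinet: Grey steel bench curing cabinet, fixed, 260 deep (x) x 330 wide (y) x 92 high. Origin: centre of its underside; its +x points to its back, so its front face is 130 from the origin on the -x side, turned by the cabinet's yaw. The one drawer fills the front below a 22 thick top; all controls stand on the top.
- drawer (a joint): How far the drawer stands open, in m: 0 is fully shut (front panel flush), about 0.2 at the start, stop at 0.21. It slides along the cabinet's -x to open. It moves freely at about 2 N and stays where it is left.
- drawer_floor (a point): Point on the drawer's steel floor, 20 above the bench; moves with the drawer, has the cabinet's axes. It is midway across the inside (296 wide); the floor runs from 79 in front of it (-x) to 134 behind. With the drawer 190 open the floor is uncovered to about 90 behind it. Side walls rise 36 above the floor, the front panel 47.
- drawer_handle (a point): Middle of the drawer's horizontal steel bar handle, 110 long across (y), about 11 thick, 56 above the bench, standing 35 out from the outer face of the front panel. Pushing on it shuts the drawer; it can be taken from above.
- minutes (a joint): Angle of the small inner knob (the timer) in rad, 0 to 3.0, growing clockwise seen from above: 0.1 rad is one minute, so 20 minutes is 2.0. It starts between 1 and 14 minutes, turns against about 0.03 N m of friction and stays where it is left.
- minutes_top (a point): Centre of the top of the small inner knob: black, knurled, 32 diameter; its side stands clear for 30, down to the outer knob's top. A white line on top points at the scale.
- minutes_pointer (a point): Outer end of the small knob's white pointer line, on its top edge, 15.5 from the axis. Scale on the aluminium plate round the knobs: black marks every 5 minutes, long thick ones at 0, 10, 20 and 30, short ones between. 0 is at the left seen from the front, 15 points to the back, 30 is at the right: 20 is the third long mark going clockwise.
- temperature_rim (a point): Mark on the rim of the large outer knob (temperature): dark steel knurled disc, 54 diameter, 16 high, concentric with the small knob and just below it, its flat top 30 below the small knob's top. It turns at about 0.03 N m if brushed and is not to be turned. The point is 26.5 from the axis, on the top edge.
- start (a joint): Stroke of the start plunger in m: 0 is up, 0.014 fully down. Spring: 3 N to begin, 8 N fully down; it springs back when let go.
- start_top (a point): Top centre of the start plunger's mushroom head: steel, 32 diameter, on top of the cabinet 92 to the left (+y) of the knobs, its top 130.5 above the bench when up. It is pushed straight down.
- scraper: Blue plastic scraper, 140 long, lying flat, 45 g; at the start it lies in the drawer. Origin: centre of its underside; +x points to the blade (50 wide, 4 thick, the front 54 of its length), +z up. The handle is 24 wide and 14 thick, from 72 behind the origin to 20 ahead of it.
- scraper_grip (a point): The place to hold the scraper, on the handle close to its balance point, at mid-thickness (7 above its underside).
- tray: Shallow steel tool tray, fixed on the bench to the left of the cabinet, open top, 210 (x) x 120 (y) x 22 high outside, 4 walls. Origin: centre of its underside.
- tray_in (a point): Centre of the tray's inner floor, 4 above the bench, with the tray's axes.
- sheet: Sheet of pale card, fixed flat on the bench to the right, 290 (x) x 200 (y) x 3 thick, on which the cauls lie. Origin: centre of its underside.
- square: Chrome steel try square lying flat on the bench beyond the sheet, blade 150 long, stock 110 long. Leave it alone. Origin on its underside, midway along the blade.
- glue: White plastic glue bottle, 60 diameter, 170 high, standing upright at the left behind the tray. Leave it alone. Origin: centre of its underside.
- caul1: Maple caul, a plain bar 120 long (x) x 36 wide (y) x 18 thick (z), about 55 g, lying flat on the card sheet at the start. There are two to four such cauls in a run. Origin: centre of its underside.
- caul2: Maple caul, a plain bar 120 long (x) x 36 wide (y) x 18 thick (z), about 55 g, lying flat on the card sheet at the start. There are two to four such cauls in a run. Origin: centre of its underside.
- caul3: Maple caul, a plain bar 120 long (x) x 36 wide (y) x 18 thick (z), about 55 g, lying flat on the card sheet at the start. There are two to four such cauls in a run. Origin: centre of its underside.
- caul4: Maple caul, a plain bar 120 long (x) x 36 wide (y) x 18 thick (z), about 55 g, lying flat on the card sheet at the start. There are two to four such cauls in a run. Origin: centre of its underside.
Not all that is in view belongs to the job. What is shaped like the caul3 but pink is not meant.

How it is judged (in metres and radians):
On the way, in this order (a step that is already met when the one before it is completed fails the run):
1. every caul lies flat in the drawer, none touching another, all let go (x of caul1 in the frame of drawer_floor between -0.075 and 0.135 m and y of caul1 in the frame of drawer_floor between -0.145 and 0.145 m and z of caul1 in the frame of drawer_floor between -0.005 and 0.023 m and angle between the z axis of each of caul1, caul2, caul3, caul4 and the z axis of cabinet, either way round below 0.12 rad and x of caul2 in the frame of drawer_floor between -0.075 and 0.135 m and y of caul2 in the frame of drawer_floor between -0.145 and 0.145 m and z of caul2 in the frame of drawer_floor between -0.005 and 0.023 m and x of caul3 in the frame of drawer_floor between -0.075 and 0.135 m and y of caul3 in the frame of drawer_floor between -0.145 and 0.145 m and z of caul3 in the frame of drawer_floor between -0.005 and 0.023 m and x of caul4 in the frame of drawer_floor between -0.075 and 0.135 m and y of caul4 in the frame of drawer_floor between -0.145 and 0.145 m and z of caul4 in the frame of drawer_floor between -0.005 and 0.023 m and contact force between each of caul2, caul3, caul4, the fingers and caul1 below 0.05 N and contact force between each of caul3, caul4, the fingers and caul2 below 0.05 N and contact force between each of caul4, the fingers and caul3 below 0.05 N and contact force between the fingers and caul4 below 0.05 N and contact force between the fingers and scraper below 0.05 N and linear speed of each of caul1, caul2, caul3, caul4, scraper below 0.02 m/s), for 0.2 s.
2. with the cauls so, the scraper lies in the tray, the drawer is fully shut and the timer stands at 20 minutes (x of caul1 in the frame of drawer_floor between -0.075 and 0.135 m and y of caul1 in the frame of drawer_floor between -0.145 and 0.145 m and z of caul1 in the frame of drawer_floor between -0.005 and 0.023 m and angle between the z axis of each of caul1, caul2, caul3, caul4 and the z axis of cabinet, either way round below 0.12 rad and x of caul2 in the frame of drawer_floor between -0.075 and 0.135 m and y of caul2 in the frame of drawer_floor between -0.145 and 0.145 m and z of caul2 in the frame of drawer_floor between -0.005 and 0.023 m and x of caul3 in the frame of drawer_floor between -0.075 and 0.135 m and y of caul3 in the frame of drawer_floor between -0.145 and 0.145 m and z of caul3 in the frame of drawer_floor between -0.005 and 0.023 m and x of caul4 in the frame of drawer_floor between -0.075 and 0.135 m and y of caul4 in the frame of drawer_floor between -0.145 and 0.145 m and z of caul4 in the frame of drawer_floor between -0.005 and 0.023 m and contact force between each of caul2, caul3, caul4 and caul1 below 0.05 N and contact force between each of caul3, caul4 and caul2 below 0.05 N and contact force between caul4 and caul3 below 0.05 N and x of scraper in the frame of tray_in between -0.1 and 0.1 m and y of scraper in the frame of tray_in between -0.055 and 0.055 m and z of scraper in the frame of tray_in between -0.006 and 0.016 m and value of joint minutes between 1.88 and 2.12 rad and value of joint drawer below 0.006 m), for 0.2 s.
3. the start plunger is pushed fully down, the timer at 20 minutes and the drawer shut (value of joint minutes between 1.88 and 2.12 rad and value of joint start above 0.0122 m and value of joint drawer below 0.006 m), for 0.04 s.
At the end, for the whole second after the job is handed in: All cauls lie flat (7 deg) on the drawer floor, none touching, at rest; scraper in the tray; drawer shut within 6 mm; timer at 20 min +-1.2; outer knob rim within 4 mm of its start; start plunger was then pushed at least 12.2 of 14 mm and has sprung back (all of step 2 and linear speed of each of caul1, caul2, caul3, caul4, scraper below 0.02 m/s and value of joint start below 0.003 m and distance of temperature_rim from where it was at the start of the episode below 0.004 m).
It fails at once if the outer temperature knob is turned (its rim moves more than 4 mm) (distance of temperature_rim from where it was at the start of the episode above 0.004 m).
It fails at once if the start plunger is pushed half way or more with the drawer more than 20 mm open (value of joint start above 0.007 m and value of joint drawer above 0.02 m).
It fails at once if the square is moved more than 30 mm (distance of square from where it was at the start of the episode above 0.03 m).
It fails at once if the glue bottle is moved more than 30 mm or knocked over (distance of glue from where it was at the start of the episode above 0.03 m or angle between glue's own z axis and vertical above 0.5 rad).
Of caul1, caul2, caul3, caul4 only 2 to 4 are there at a start; the rules pass over those that are not, and their reading is None.
At some moment in a run one of caul1, caul2, caul3, caul4, scraper may be knocked a few centimetres aside while the robot is not near it.
Once in a run the grip may slacken for a moment while it holds something.
It also fails if it takes over 210 s, if anything falls off the work surface, if the arm or the gripper's body presses on something with over 40 N, if the wrist force passes 120 N, or if a joint passes its speed limit or range.

## Working session

There is one attempt and no reset: what is moved stays moved. The work goes in short steps, Python scripts to look and compute and a shell command to move; the robot and the scene stay as the last step left them, time stands still between calls to the robot, and variables do not carry over. Pictures are saved under pics/ and viewed, at most 14 in all, crops included, and the job is handed in when it is done.

```bash
mkdir -p pics; ls; cat > h.py <<'E'
import numpy as np, cv2
from plant import arm
def shot(c,n=None):
    m=arm.camera_model(c); im=arm.snapshot(c)
    if n: cv2.imwrite('pics/'+n,im[:,:,::-1])
    return im,m
def ray(m,uv,z):
    R=np.array(m['R']);t=np.array(m['t']);C=-R.T@t
    d=R.T@np.array([(uv[0]-m['cx'])/m['fx'],(uv[1]-m['cy'])/m['fy'],1.])
    return C+d*(z-C[2])/d[2]
def proj(m,X):
    c=np.array(m['R'])@np.array(X)+np.array(m['t']); return np.array([m['fx']*c[0]/c[2]+m['cx'],m['fy']*c[1]/c[2]+m['cy']])
def outline(m,mask,z):
    c=max(cv2.findContours(mask.astype(np.uint8),0,2)[0],key=cv2.contourArea)[:,0,:]
    p=np.array([ray(m,q,z)[:2] for q in c])
    return cv2.minAreaRect((p*1000).astype(np.float32))
E
python3 - <<'E'
from h import *
s=arm.state();print(s)
a,ma=shot('scene');b,mb=shot('side')
cv2.imwrite('pics/a.png',a[:,:,::-1]);cv2.imwrite('pics/b.png',b[:,:,::-1])
for c,m in(('scene',ma),('side',mb)):
    print(c,-np.array(m['R']).T@m['t'])
    for n in ['caul1','scraper','tray','sheet','minutes_top','start_top','drawer_handle','temperature_rim','cabinet']:
        for r in arm.regions_of(n,c)[:6]:
            print(n,round(r['conf'],2),np.round(r['point']),r['pixels'].sum(),np.round(ray(m,r['point'],.02),3))
E
```

```text
pics
{'clock': 0.0, 'joint_positions': array([ 6.76097405e+01,  8.65154251e+00,  8.23922653e+01, -1.91038478e-03,
        8.90278907e+01, -7.67712285e+00]), 'dq': array([ 0.05822008, -0.02680876, -0.02597549,  0.03586391,  0.02748025,
       -0.10628806]), 'joint_efforts': array([-4.94206921e-03, -7.13055253e+01, -5.70850468e+01, -6.46135977e-04,
        9.15317796e-03,  7.54887924e-05]), 'position': array([0.14597363, 0.55592354, 0.24767601]), 'tcp_rot': array([-1.79928689e+02, -7.68528732e-03,  1.65286892e+02]), 'wrist_force': array([ 0.28815906,  0.28223265, -0.7549637 ]), 'ft_torque': array([-0.02925459,  0.04297027,  0.07327678]), 'finger_force': 0.0, 'width': 1.0036607558516968}
scene [1.2331247  0.82435845 0.8861995 ]
caul1 0.59 [177. 171.] 241 [ 0.559 -0.377  0.02 ]
caul1 0.52 [212. 165.] 229 [ 0.415 -0.318  0.02 ]
caul1 0.5 [240. 148.] 130 [ 0.227 -0.351  0.02 ]
scraper 0.56 [267. 237.] 258 [0.555 0.172 0.02 ]
tray 0.93 [323. 286.] 2420 [0.579 0.429 0.02 ]
tray 0.52 [147. 196.] 310 [ 0.747 -0.302  0.02 ]
sheet 0.91 [201. 181.] 1274 [ 0.525 -0.248  0.02 ]
minutes_top 0.67 [20
[... 744 characters left out ...]
2 ]
tray 0.61 [255. 154.] 904 [0.548 0.374 0.02 ]
sheet 0.71 [258. 284.] 4282 [ 0.477 -0.328  0.02 ]
sheet 0.37 [230. 295.] 575 [ 0.397 -0.356  0.02 ]
minutes_top 0.72 [303. 172.] 42 [0.724 0.221 0.02 ]
minutes_top 0.56 [257. 196.] 3250 [0.522 0.081 0.02 ]
minutes_top 0.51 [306. 184.] 110 [0.716 0.138 0.02 ]
drawer_handle 0.91 [258. 195.] 3161 [0.528 0.087 0.02 ]
drawer_handle 0.7 [289. 143.] 386 [0.711 0.454 0.02 ]
drawer_handle 0.46 [256. 154.] 886 [0.553 0.368 0.02 ]
drawer_handle 0.36 [283. 298.] 613 [ 0.538 -0.38   0.02 ]
temperature_rim 0.42 [261. 195.] 2986 [0.536 0.082 0.02 ]
temperature_rim 0.32 [353. 279.] 728 [ 0.751 -0.335  0.02 ]
cabinet 0.79 [303. 194.] 8747 [0.694 0.079 0.02 ]
```

```bash
python3 -c "
import cv2
a=cv2.imread('pics/a.png')[110:370,90:430];b=cv2.imread('pics/b.png')[100:350,120:420]
cv2.imwrite('pics/a2.png',cv2.resize(a,None,fx=2.3,fy=2.3,interpolation=2));cv2.imwrite('pics/b2.png',cv2.resize(b,None,fx=2.4,fy=2.4,interpolation=2))"
```

```text
(no output)
```

View pics/a2.png

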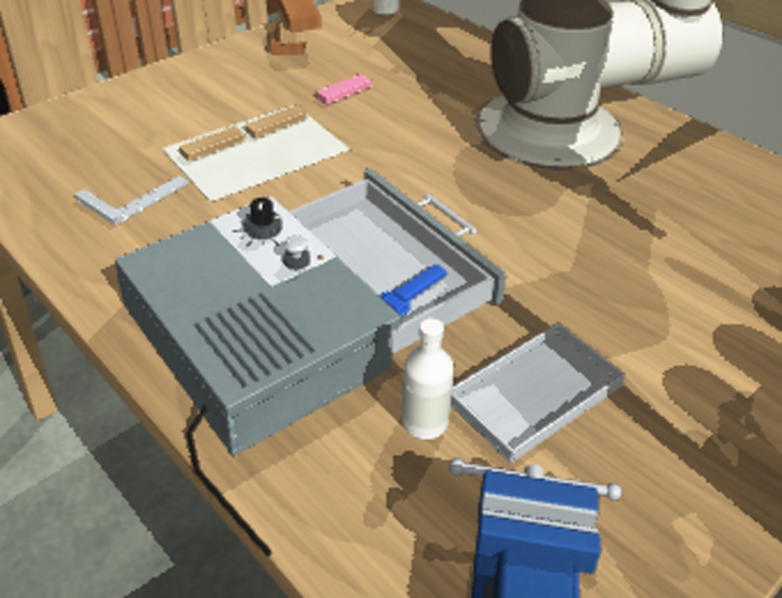

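View pics/b2.png

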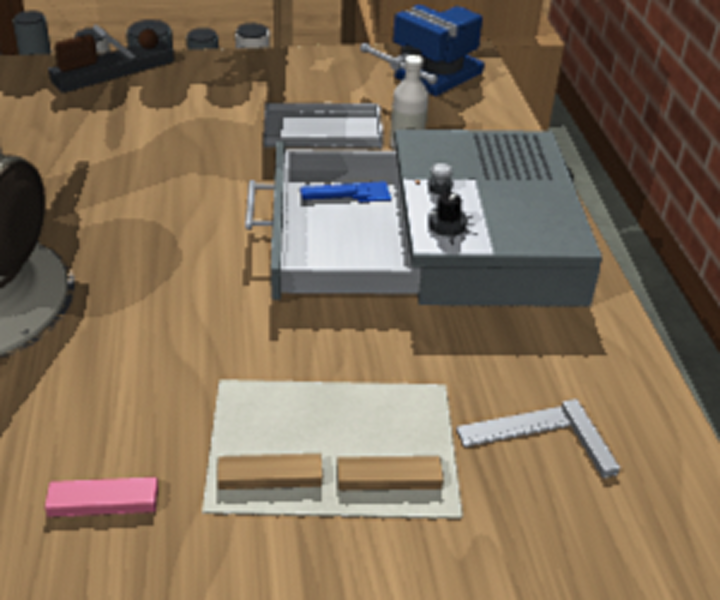

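Two maple cauls lie on the sheet (side crop 270,470 and 390,470). The pink bar is a decoy, and the scraper is near the drawer's left wall (345,192). I'll move over the drawer to measure with the wrist camera.

```bash
cat >> h.py <<'E'
from scipy.spatial.transform import Rotation as Ro
def rel(pos,yaw=None):
    s=arm.state();R=Ro.from_euler('xyz',s['tcp_rot'],degrees=True)
    d=R.inv().apply(np.array(pos)-s['position'])*100
    w=0 if yaw is None else ((s['tcp_rot'][2]-yaw+90)%180-90)
    print('pos',np.round(s['position'],4),'yaw',round(s['tcp_rot'][2],2),'| rel cm',np.round(d,2),'turn',round(np.radians(w),3),'clock',round(s['clock'],1))
def cube(): pass
E
python3 -c "
from h import *
rel([.5,.1,.36],180)
m=arm.camera_model('wrist');print(-np.array(m['R']).T@m['t'],m['R'],m['fx'])"
```

```text
pos [0.146  0.5561 0.2483] yaw 165.29 | rel cm [-45.82 -35.13 -11.17] turn -0.257 clock 1.0
[0.07455483 0.57514878 0.37337163] [[ 2.54211685e-01  9.67148299e-01 -7.65617968e-04]
 [ 9.26113654e-01 -2.43197571e-01  2.88389392e-01]
 [ 2.78729113e-01 -7.40210026e-02 -9.57512910e-01]] 306.1811652638717
```

```bash
python3 -m creep '[[8.5,-4,-3,-3,-0.05],[8.5,-8,-6,-6,-0.1],[8.5,-12,-9,-9,-0.15],[8.5,-16,-12,-11,-0.2],[8.5,-20,-15,-11,-0.257],[8.5,-24,-18,-11,-0.257],[8.5,-28,-21,-11,-0.257],[8.5,-32,-24,-11,-0.257],[8.5,-36,-27,-11,-0.257],[8.5,-40,-31,-11,-0.257],[8.5,-44,-34,-11,-0.257],[8.5,-45.8,-35.1,-11.2,-0.257],[8.5,-45.8,-35.1,-11.2,-0.257],[8.5,-45.8,-35.1,-11.2,-0.257]]' && python3 - <<'E'
from h import *
a,m=shot('wrist','w1.png')
print(-np.array(m['R']).T@m['t'])
for n in ['scraper','minutes_top','start_top','drawer_handle','temperature_rim','scraper_grip']:
    for r in arm.regions_of(n,'wrist')[:3]:
        print(n,round(r['conf'],2),np.round(r['point']),r['pixels'].sum(),np.round(ray(m,r['point'],.03),3), outline(m,r['pixels'],.03))
E
```

```text
clock: 2.4
position: [0.5004, 0.0993, 0.3599]
tcp_rot: [-180.0, -0.1, 179.9]
wrist_force: [0.4, -0.8, -1.0]
width: 0.994
finger_force: 0.0
[0.42660549 0.09977346 0.48505715]
scraper 0.76 [306. 204.] 2021 [0.573 0.176 0.03 ] ((555.2255859375, 176.92434692382812), (51.565269470214844, 142.89881896972656), 88.21416473388672)
scraper 0.15 [176. 297.] 642 [ 0.741 -0.04   0.03 ] ((740.8067626953125, -40.46991729736328), (37.63173294067383, 66.61227416992188), 66.90896606445312)
minutes_top 0.68 [176. 298.] 609 [ 0.743 -0.04   0.03 ] ((740.4578247070312, -41.26996612548828), (36.1977424621582, 65.29454803466797), 68.43714904785156)
start_top 0.64 [236. 302.] 406 [0.751 0.064 0.03 ] ((749.4717407226562, 72.95299530029297), (41.67580032348633, 39.6125373840332), 40.59611129760742)
start_top 0.55 [175. 298.] 603 [ 0.743 -0.042  0.03 ] ((741.04052734375, -41.583675384521484), (35.96272277832031, 65.37439727783203), 68.56511688232422)
start_top 0.51 [187. 279.] 618 [ 0.706 -0.019  0.03 ] ((712.14208984375, -20.624351501464844), (70.12059020996094, 45.186798095703125), 30.747610092163086)
drawer_handle 0.78 [250. 172.] 27911 [0.523 0.089 0.03 ] ((523.5005493164062, 101.09102630615234), (354.31597900390625, 257.314453125), 83.91020965576172)
drawer_handle 0.33 [175. 297.] 660 [ 0.742 -0.042  0.03 ] ((741.1903686523438, -40.524139404296875), (38.532283782958984, 67.20280456542969), 67.76724243164062)
temperature_rim 0.77 [184. 277.] 514 [ 0.702 -0.023  0.03 ] ((713.6641845703125, -20.959388732910156), (67.61910247802734, 43.05455017089844), 30.747604370117188)
scraper_grip 0.87 [306. 206.] 1947 [0.577 0.176 0.03 ] ((555.034912109375, 174.95957946777344), (142.842041015625, 48.7144889831543), 1.6494680643081665)
scraper_grip 0.72 [ 30. 139.] 10883 [ 0.473 -0.234  0.03 ] ((480.396240234375, -239.8439178466797), (100.9376220703125, 275.689208984375), 81.27893829345703)
```

View pics/w1.png

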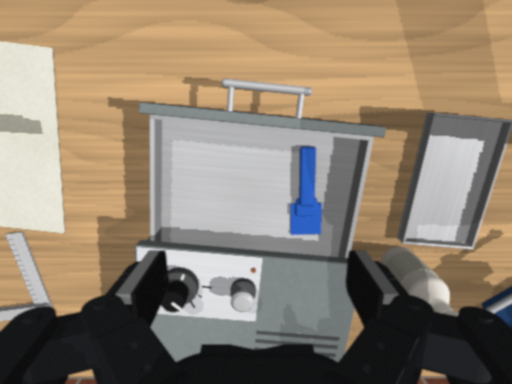

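The wrist view shows the scraper with its handle end at (308,147) and blade end at (306,234). The handle runs (224,83)–(310,91), and the tray corners are at about (432,113), (511,123), (474,248) and (402,241).

```bash
python3 - <<'E'
from h import *
m=arm.camera_model('wrist')
for n,uv,z in [('handle end',(308,147),.034),('neck',(306.5,203),.03),('blade end',(306,234),.024),('bar L',(224,83),.056),('bar R',(310,91),.056),('panel L',(140,106),.067),('panel R',(384,132),.067),('cab L',(137,243),.092),('cab R',(348,260),.092),('wall inner L',(157,117),.056),('wallL back',(153,237),.056),('wallR',(372,140),.056),('wallR back',(351,255),.056),('t1',(432,113),.022),('t2',(511,123),.022),('t3',(474,248),.022),('t4',(402,241),.022),('glue base',(402,262),0.05),('start',(242,286),.1305)]:
    print(n,np.round(ray(m,uv,z)[:2],4))
E
```

```text
handle end [0.4841 0.1764]
neck [0.5717 0.1791]
blade end [0.6268 0.1819]
bar L [0.3975 0.058 ]
bar R [0.4073 0.1718]
panel L [ 0.4267 -0.0518]
panel R [0.4596 0.2719]
cab L [ 0.6112 -0.0669]
cab R [0.6373 0.232 ]
wall inner L [ 0.441  -0.0343]
wallL back [ 0.6182 -0.0568]
wallR [0.4714 0.2611]
wallR back [0.648  0.2479]
t1 [0.436 0.357]
t2 [0.45   0.4757]
t3 [0.6524 0.4629]
t4 [0.6399 0.3414]
glue base [0.6633 0.3319]
start [0.6552 0.0819]
```

```bash
python3 -c "
from h import *
rel([.552,.178,.0385],182);rel([.552,.178,.15],182)"
```

```text
pos [0.4994 0.1012 0.3606] yaw -179.9 | rel cm [-5.25  7.68 32.21] turn -0.033 clock 2.8
pos [0.4994 0.1012 0.3606] yaw -179.9 | rel cm [-5.26  7.68 21.06] turn -0.033 clock 2.8
```

```bash
python3 -m creep '[[5.5,-2.6,3.9,4,-0.033],[5.5,-5.2,7.75,8,-0.033],[5.5,-5.2,7.75,12,-0.033],[5.5,-5.2,7.75,16,-0.033],[5.5,-5.2,7.75,20,-0.033],[5.5,-5.2,7.75,24,-0.033],[5.5,-5.2,7.75,28,-0.033],[5.5,-5.2,7.75,30.5,-0.033],[5.5,-5.2,7.75,32.1,-0.033],[5.5,-5.2,7.75,32.1,-0.033],[1,-5.2,7.75,32.1,-0.033],[1,-5.2,7.75,32.1,-0.033],[1,-5.2,7.75,32.1,-0.033],[1,-5.2,7.75,32.1,-0.033],[1,-5.2,7.75,32.1,-0.033],[1,-5.2,7.75,32.1,-0.033]]'
```

```text
clock: 4.35
position: [0.5527, 0.1781, 0.0409]
tcp_rot: [180.0, 0.1, -178.1]
wrist_force: [-0.7, 0.4, 6.3]
width: 0.257
finger_force: 59.7
```

```bash
python3 -m creep '[[1,0,0,-3,0],[1,0,0,-6,0],[1,0,0,-9,0],[1,0,0,-12,0],[1,0.1,4,-13,0.03],[1,0.1,8,-13,0.06],[1,0.2,12,-13,0.1],[1,0.2,16,-13,0.1],[1,0.3,20,-13,0.1],[1,0.3,23.1,-12,0.1],[1,0.3,23.1,-8,0.1],[1,0.3,23.1,-4,0.1],[1,0.3,23.1,-1,0.1],[1,0.3,23.1,0.9,0.1],[1,0.3,23.1,0.9,0.1]]'
```

```text
clock: 5.85
position: [0.5401, 0.408, 0.0281]
tcp_rot: [-179.9, -0.2, 176.2]
wrist_force: [-0.6, -0.7, -0.9]
width: 0.259
finger_force: 59.1
```

```bash
python3 -m creep '[[5,0,0,0,0],[5,0,0,0,0],[5,0,0,0,0],[5,0,0,-3,0],[5,0,0,-7,0],[5,0,0,-12,0],[5,0,0,-17,0],[5,0,-4,-22,0],[5,0,-8,-27,0],[5,0,-12,-31,0],[5,0,-17,-33,0],[5,0,-22,-33,0],[5,0,-22,-33,0]]' && python3 - <<'E'
from h import *
a,m=shot('wrist','w2.png')
for r in arm.regions_of('scraper','wrist')[:2]: print(r['conf'],r['point'],outline(m,r['pixels'],.012))
rel([.45,-.28,.36],0)
a,m=shot('side')
for r in arm.regions_of('caul1','side')[:5]: print(r['conf'],r['point'],outline(m,r['pixels'],.015))
E
```

```text
clock: 7.15
position: [0.526, 0.1867, 0.3629]
tcp_rot: [180.0, 0.2, 176.1]
wrist_force: [1.4, 0.7, -0.4]
width: 0.585
finger_force: 0.0
0.7 [399.2, 166.0] ((543.6572875976562, 405.05279541015625), (50.26285934448242, 141.0983428955078), 85.13848114013672)
pos [0.5264 0.1858 0.3631] yaw 175.97 | rel cm [  4.35 -47.     0.28] turn -0.07 clock 7.2
0.83 [282.4, 295.5] ((538.0578002929688, -371.37359619140625), (44.13864517211914, 121.00597381591797), 84.45419311523438)
0.63 [230.5, 295.4] ((401.79510498046875, -354.7180480957031), (50.94559097290039, 122.17058563232422), 84.52493286132812)
0.57 [163.4, 307.3] ((215.74107360839844, -373.2870788574219), (45.552127838134766, 118.39192199707031), 86.85771942138672)
```

View pics/w2.png

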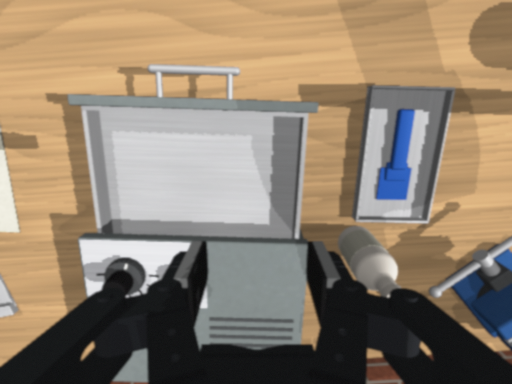

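The scraper lies flat in the tray at (395,155). On to the cauls.

```bash
python3 - <<'E'
from h import *
m=arm.camera_model('wrist')
for n,uv,z in [('bar L',(150,69),.056),('bar R',(239,71),.056),('panel L',(69,99),.067),('panel R',(317,106),.067),('in L',(85,108),.056),('in R',(305,115),.056),('L back',(99,233),.056),('R back',(297,237),.056),('cab L',(80,235),.092),('cab R',(306,240),.092)]:
    print(n,np.round(ray(m,uv,z)[:2],4))
E
python3 -m creep '[[8.5,0.5,-5,0,-0.07],[8.5,1,-10,0,-0.07],[8.5,1.5,-15,0,-0.07],[8.5,2,-20,0,-0.07],[8.5,2.5,-25,0,-0.07],[8.5,3,-30,0,-0.07],[8.5,3.5,-35,0,-0.07],[8.5,4,-40,1,-0.07],[8.5,4.5,-44,2,-0.07],[8.5,5,-48,3.5,-0.07],[8.5,5,-52,5,-0.07],[8.5,5,-52,5,-0.07],[8.5,5,-52,5,-0.07],[8.5,5,-52,5,-0.07]]' && python3 - <<'E'
from h import *
a,m=shot('wrist','w3.png')
for r in arm.regions_of('caul1','wrist')[:5]:print(r['conf'],r['point'],outline(m,r['pixels'],.02),outline(m,r['pixels'],.012))
E
```

```text
bar L [0.3985 0.0583]
bar R [0.4088 0.1737]
panel L [ 0.4285 -0.0498]
panel R [0.4594 0.2727]
in L [ 0.4408 -0.0375]
in R [0.4702 0.2584]
L back [ 0.6224 -0.0583]
R back [0.6496 0.2421]
cab L [ 0.6093 -0.0643]
cab R [0.6386 0.2506]
clock: 8.75
position: [0.4427, -0.3253, 0.3108]
tcp_rot: [-180.0, 0.0, -179.7]
wrist_force: [-1.2, 0.6, -0.0]
width: 0.992
finger_force: 0.0
0.95 [219.7, 12.0] ((262.5177307128906, -368.97021484375), (26.507904052734375, 36.53701400756836), 0.2379714548587799) ((260.4754638671875, -369.8094482421875), (27.0178279876709, 37.23986053466797), 0.23798157274723053)
0.86 [224.3, 220.8] ((534.252197265625, -367.48736572265625), (37.50233840942383, 125.91781616210938), 85.37484741210938) ((537.437255859375, -368.2980651855469), (38.2237663269043, 128.3400421142578), 85.37483215332031)
```

View pics/w3.png

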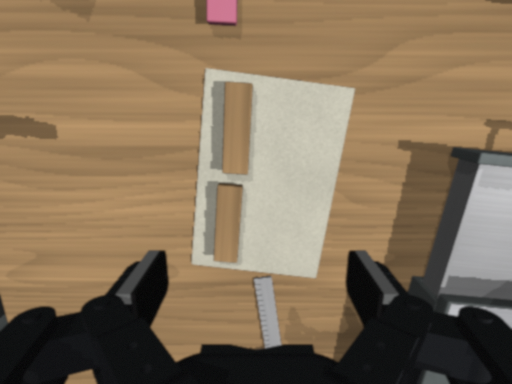

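Caul A has corners at about (225,82), (252,83), (248,174) and (222,172). Caul B's are (217,184), (242,185), (239,262) and (214,261).

```bash
python3 - <<'E'
from h import *
a,m=shot('wrist')
hsv=cv2.cvtColor(a,cv2.COLOR_RGB2HSV)
print(hsv[130,238],hsv[220,228],hsv[130,290])
mask=cv2.inRange(hsv,(5,75,50),(25,255,255)); mask[:75]=0;mask[268:]=0;mask[:,:208]=0;mask[:,262:]=0
mask=cv2.morphologyEx(mask,cv2.MORPH_OPEN,np.ones((5,5)))
n,l,st,_=cv2.connectedComponentsWithStats(mask)
for i in range(1,n):
    if st[i,4]>300: print(st[i],outline(m,l==i,.021))
rel([.402,-.355,.025]);
E
```

```text
[ 16 110 163] [ 16 108 160] [ 24  27 201]
[ 223   82   29   92 2376] ((399.8525085449219, -352.46148681640625), (34.83772659301758, 117.85980224609375), 86.69355773925781)
[ 214  184   28   78 1847] ((534.2035522460938, -367.8307189941406), (34.75893783569336, 120.90304565429688), 85.29774475097656)
pos [ 0.4425 -0.3254  0.3111] yaw -179.72 | rel cm [ 4.09 -2.92 28.6 ] turn 0.0 clock 8.9
```

```bash
python3 -m creep '[[7,2,-1.3,4,0.03],[7,4.25,-2.7,8,0.066],[7,4.25,-2.7,12,0.066],[7,4.25,-2.7,16,0.066],[7,4.25,-2.7,20,0.066],[7,4.25,-2.7,24,0.066],[7,4.25,-2.7,27,0.066],[7,4.25,-2.7,28.6,0.066],[7,4.25,-2.7,28.6,0.066],[2.5,4.25,-2.7,28.6,0.066],[2.5,4.25,-2.7,28.6,0.066],[2.5,4.25,-2.7,28.6,0.066],[2.5,4.25,-2.7,28.6,0.066],[2.5,4.25,-2.7,28.6,0.066],[2.5,4.25,-2.7,28.6,0.066]]'; python3 -c "
from h import *
rel([.5264,.0436,.15],-5.4);rel([.5264,.0436,.044],-5.4)"
```

```text
clock: 10.4
position: [0.4002, -0.3541, 0.0261]
tcp_rot: [-179.9, 0.1, 176.4]
wrist_force: [-0.3, 2.9, 9.2]
width: 0.399
finger_force: 60.4
pos [ 0.4002 -0.3541  0.0261] yaw 176.41 | rel cm [-10.13  40.46 -12.44] turn 0.032 clock 10.4
pos [ 0.4002 -0.3541  0.0261] yaw 176.41 | rel cm [-10.11  40.48  -1.84] turn 0.032 clock 10.4
```

```bash
python3 -m creep '[[2.5,0,0,-4,0],[2.5,-1,3,-8,0],[2.5,-2,7,-12,0.03],[2.5,-3,11,-13,0.03],[2.5,-4,15,-13,0.03],[2.5,-5,19,-13,0.03],[2.5,-6,23,-13,0.03],[2.5,-7,27,-13,0.03],[2.5,-8,31,-13,0.03],[2.5,-9,35,-13,0.03],[2.5,-10.1,38,-13,0.03],[2.5,-10.1,40.4,-11,0.03],[2.5,-10.1,40.4,-8,0.03],[2.5,-10.1,40.4,-5,0.03],[2.5,-10.1,40.4,-3,0.03],[2.5,-10.1,40.4,-1.8,0.03],[2.5,-10.1,40.4,-1.8,0.03],[2.5,-10.1,40.4,-1.8,0.03]]'
```

```text
clock: 12.2
position: [0.5261, 0.0432, 0.0432]
tcp_rot: [-180.0, 0.1, 174.7]
wrist_force: [0.1, -0.8, -0.6]
width: 0.399
finger_force: 64.5
```

Still held. I'll release it, go back to the sheet and look.

```bash
python3 -m creep '[[5.5,0,0,0,0],[5.5,0,0,0,0],[5.5,0,0,0,0],[5.5,0,0,-3,0],[5.5,0,0,-7,0],[5.5,0,0,-12,0],[5.5,0,0,-17,0],[5.5,0,0,-22,0],[5.5,0,-4,-27,0],[5.5,0,-8,-27,0],[5.5,0,-8,-27,0]]' && python3 - <<'E'
from h import *
a,m=shot('wrist','w4.png')
for r in arm.regions_of('caul1','wrist')[:5]:print(r['conf'],r['point'],outline(m,r['pixels'],.038))
a,m=shot('side','s4.png')
for r in arm.regions_of('caul1','side')[:5]:print(r['conf'],r['point'],outline(m,r['pixels'],.015))
w=cv2.imread('pics/w4.png');b=cv2.imread('pics/s4.png')[120:340,130:420];cv2.imwrite('pics/c4.png',np.hstack([cv2.resize(w,(420,315)),cv2.resize(b,(380,315))]))
rel([.534,-.368,.025],-4.7)
E
```

```text
clock: 13.3
position: [0.5182, -0.0405, 0.3146]
tcp_rot: [-179.9, 0.2, 174.5]
wrist_force: [0.8, 1.6, -0.8]
width: 0.641
finger_force: 0.0
0.79 [317.7, 161.4] ((524.2669677734375, 41.404502868652344), (37.85795211791992, 118.61991119384766), 84.92247772216797)
0.67 [34.4, 193.3] ((531.9698486328125, -348.1578674316406), (47.16209411621094, 115.34015655517578), 84.47879791259766)
0.88 [165.9, 306.1] ((216.20004272460938, -371.6859130859375), (45.008514404296875, 121.4632797241211), 84.47251892089844)
0.8 [281.9, 296.1] ((537.66015625, -371.3364562988281), (44.13564682006836, 120.20732879638672), 84.45419311523438)
0.57 [256.9, 197.4] ((530.0231323242188, 58.783241271972656), (52.75338363647461, 113.50144958496094), 85.04032135009766)
pos [ 0.5181 -0.0358  0.3118] yaw 174.7 | rel cm [ -4.67 -32.94  28.67] turn -0.011 clock 13.5
```

View pics/c4.png

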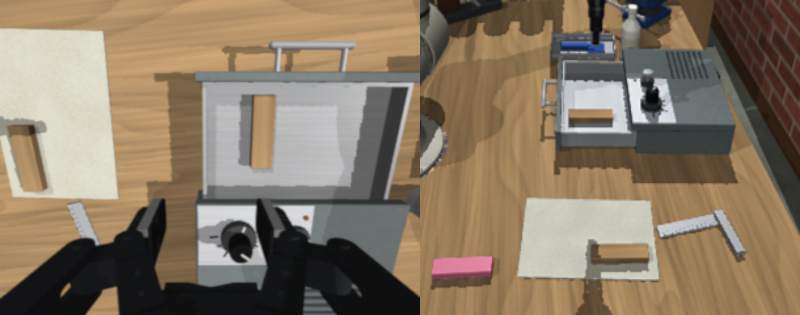

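Caul A lies flat in the drawer (262,130), and caul B hasn't moved. Fetching B now.

```bash
python3 -m creep '[[7,-0.6,-4,2,0],[7,-1.2,-8,4,0],[7,-1.8,-13,6,-0.01],[7,-2.4,-18,8,-0.01],[7,-3,-23,10,-0.01],[7,-3.6,-28,13,-0.01],[7,-4.7,-32.9,16,-0.01],[7,-4.7,-32.9,20,-0.01],[7,-4.7,-32.9,24,-0.01],[7,-4.7,-32.9,27,-0.01],[7,-4.7,-32.9,28.7,-0.01],[7,-4.7,-32.9,28.7,-0.01],[7,-4.7,-32.9,28.7,-0.01],[2.5,-4.7,-32.9,28.7,-0.01],[2.5,-4.7,-32.9,28.7,-0.01],[2.5,-4.7,-32.9,28.7,-0.01],[2.5,-4.7,-32.9,28.7,-0.01],[2.5,-4.7,-32.9,28.7,-0.01],[2.5,-4.7,-32.9,28.7,-0.01]]'; python3 -c "
from h import *
rel([.538,.163,.044],-5.4)"
```

```text
clock: 15.4
position: [0.5351, -0.3686, 0.0269]
tcp_rot: [-179.9, 0.1, 175.3]
wrist_force: [-0.4, 1.9, 8.5]
width: 0.404
finger_force: 60.7
pos [ 0.5351 -0.3686  0.0269] yaw 175.25 | rel cm [ 4.11 53.   -1.78] turn 0.011 clock 15.4
```

```bash
python3 -m creep '[[2.5,0,0,-4,0],[2.5,0,0,-8,0],[2.5,0.3,4,-12,0],[2.5,0.6,8,-15,0.01],[2.5,1,13,-15,0.01],[2.5,1.4,18,-15,0.01],[2.5,1.8,23,-15,0.01],[2.5,2.2,28,-15,0.01],[2.5,2.6,33,-15,0.01],[2.5,3,38,-15,0.01],[2.5,3.4,43,-15,0.01],[2.5,3.8,48,-14,0.01],[2.5,4.1,53,-12,0.01],[2.5,4.1,53,-8,0.01],[2.5,4.1,53,-4,0.01],[2.5,4.1,53,-2.5,0.01],[2.5,4.1,53,-1.7,0.01],[2.5,4.1,53,-1.7,0.01],[2.5,4.1,53,-1.7,0.01]]'
```

```text
clock: 17.3
position: [0.5386, 0.1629, 0.0442]
tcp_rot: [180.0, 0.1, 174.6]
wrist_force: [-0.0, 1.1, -0.4]
width: 0.399
finger_force: 65.0
```

```bash
python3 -m creep '[[5.5,0,0,0,0],[5.5,0,0,0,0],[5.5,0,0,0,0],[5.5,0,0,-3,0],[5.5,0,0,-7,0],[5.5,0,0,-12,0],[5.5,0,0,-17,0],[2,2,-3,-20,0],[0,5,-6,-22,0],[0,8,-8,-22,0],[0,11,-8,-22,0],[0,11,-8,-22,0],[0,11,-8,-22,0]]' && python3 - <<'E'
from h import *
a,m=shot('wrist','w5.png')
for n in ['caul1','minutes_top','start_top','temperature_rim','drawer_handle']:
  for r in arm.regions_of(n,'wrist')[:3]:print(n,r['conf'],r['point'],r['pixels'].sum())
E
```

```text
clock: 18.6
position: [0.4205, 0.0938, 0.2629]
tcp_rot: [180.0, 0.1, 174.7]
wrist_force: [0.9, 1.0, -0.1]
width: -0.001
finger_force: 0.0
caul1 0.97 [219.6, 239.4] 1678
caul1 0.51 [497.6, 247.5] 2601
temperature_rim 0.63 [275.9, 222.0] 23361
drawer_handle 0.97 [274.9, 217.9] 23493
```

View pics/w5.png

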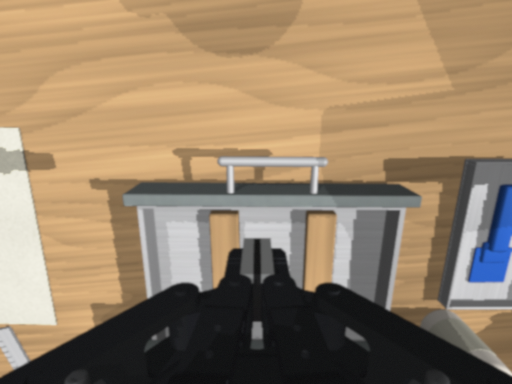

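Both cauls are in the drawer, apart and flat (224,250 and 320,250). Next I'll push the drawer shut by the handle.

```bash
python3 -c "
from h import *
rel([.361,.120,.05],-5.4);s=arm.state();print(s['position'])"
```

```text
pos [0.421  0.0939 0.262 ] yaw 174.69 | rel cm [ 6.2   2.05 21.2 ] turn 0.002 clock 18.9
[0.42099879 0.09388201 0.26196085]
```

```bash
python3 -m creep '[[0,3,1,3,0],[0,6.2,2.05,6,0],[0,6.2,2.05,10,0],[0,6.2,2.05,14,0],[0,6.2,2.05,18,0],[0,6.2,2.05,21.2,0],[0,5,2.05,21.2,0],[0,4,2.05,21.2,0],[0,3,2.05,21.2,0],[0,2,2.05,21.2,0],[0,1,2.05,21.2,0],[0,0,2.05,21.2,0],[0,-1.5,2.05,21.2,0],[0,-3,2.05,21.2,0],[0,-4.5,2.05,21.2,0],[0,-6,2.05,21.2,0],[0,-7.5,2.05,21.2,0],[0,-9,2.05,21.2,0],[0,-10.5,2.05,21.2,0],[0,-12,2.05,21.2,0]]'
```

```text
clock: 20.9
position: [0.543, 0.1028, 0.0503]
tcp_rot: [-180.0, -0.0, 174.7]
wrist_force: [-3.0, -1.0, 0.8]
width: -0.001
finger_force: 1.2
```

```bash
python3 -m creep '[[0,-0.6,0,0,0],[0,-1.2,0,0,0],[0,-1.8,0,0,0],[0,-2.2,0,0,0],[0,-2.4,0,0,0]]'; python3 -c "
from h import *
print(arm.state()['wrist_force'],arm.state()['position'])"
```

```text
clock: 21.4
position: [0.566, 0.1009, 0.0503]
tcp_rot: [-180.0, -0.0, 174.7]
wrist_force: [-1.2, -1.6, 0.2]
width: -0.002
finger_force: 0.7
[-1.15858273 -1.64787694  0.15446577] [0.56602525 0.10086636 0.05026779]
```

```bash
python3 -m creep '[[0,-0.3,0,0,0],[0,-0.5,0,0,0],[0,-0.7,0,0,0],[0,-0.7,0,0,0]]'; python3 -m creep '[[0,-0.2,0,0,0],[0,-0.4,0,0,0],[0,-0.4,0,0,0]]'
```

```text
clock: 21.8
position: [0.5731, 0.1002, 0.0504]
tcp_rot: [180.0, 0.0, 174.7]
wrist_force: [0.6, -0.3, -0.2]
width: 0.001
finger_force: 0.0
clock: 22.1
position: [0.5771, 0.0998, 0.0504]
tcp_rot: [-180.0, 0.0, 174.7]
wrist_force: [-0.3, -0.2, 0.3]
width: -0.002
finger_force: 0.0
```

```bash
python3 -m creep '[[0,-0.2,0,0,0],[0,-0.4,0,0,0],[0,-0.4,0,0,0]]'; python3 -m creep '[[0,-0.2,0,0,0],[0,-0.4,0,0,0],[0,-0.4,0,0,0]]';  python3 -c "
from h import *
for c in('scene','side'): shot(c,c+'6.png')
a=cv2.imread('pics/scene6.png')[170:330,130:340];b=cv2.imread('pics/side6.png')[130:250,220:380]
cv2.imwrite('pics/c6.png',np.hstack([cv2.resize(a,(400,305)),cv2.resize(b,(400,305))]))"
```

```text
clock: 22.4
position: [0.5802, 0.0995, 0.0502]
tcp_rot: [-180.0, -0.1, 174.7]
wrist_force: [-7.5, 0.6, 4.8]
width: 0.003
finger_force: 4.2
clock: 22.7
position: [0.5808, 0.0995, 0.0499]
tcp_rot: [-180.0, -0.6, 174.7]
wrist_force: [-43.9, 1.3, 26.4]
width: 0.001
finger_force: 21.9
```

View pics/c6.png

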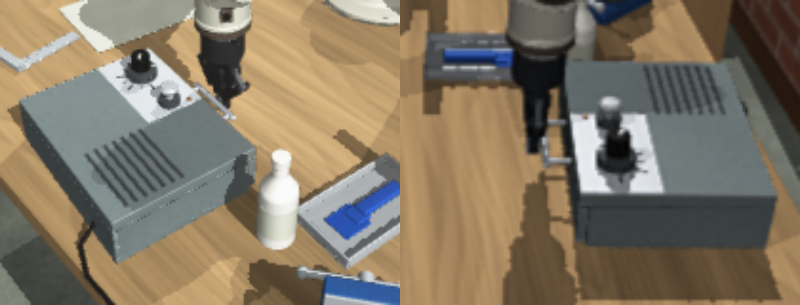

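The drawer is shut: it met its stop at TCP x = 0.580. I'll back off, rise and look at the controls.

```bash
python3 -m creep '[[0,1,0,0,0],[0,3,0,0,0],[0,5,0,-4,0],[0,5,0,-8,0],[0,5,0,-13,0],[0,5,0,-18,0],[0,3,-1,-23,0],[4,0,-3,-27,0],[8.5,-2,-6,-27,0],[8.5,-2,-7,-27,0],[8.5,-2,-7,-27,0],[8.5,-2,-7,-27,0],[8.5,-2,-7,-27,0]]' && python3 - <<'E'
from h import *
a,m=shot('wrist','w7.png')
for n in ['minutes_top','start_top','temperature_rim']:
  for r in arm.regions_of(n,'wrist')[:3]:print(n,r['conf'],r['point'],r['pixels'].sum(),np.round(ray(m,r['point'],.14),4))
c=a[60:330,100:420,::-1];cv2.imwrite('pics/c7.png',cv2.resize(c,(640,540),interpolation=cv2.INTER_CUBIC))
E
```

```text
clock: 24.1
position: [0.5978, 0.0285, 0.3201]
tcp_rot: [180.0, -0.0, 174.7]
wrist_force: [-0.4, -0.0, 0.5]
width: 0.99
finger_force: 0.0
minutes_top 0.8 [227.8, 248.7] 908 [ 0.6711 -0.01    0.14  ]
start_top 0.59 [304.6, 244.4] 551 [0.6736 0.0741 0.14  ]
temperature_rim 0.8 [231.9, 226.1] 791 [ 0.645  -0.0024  0.14  ]
```

View pics/c7.png

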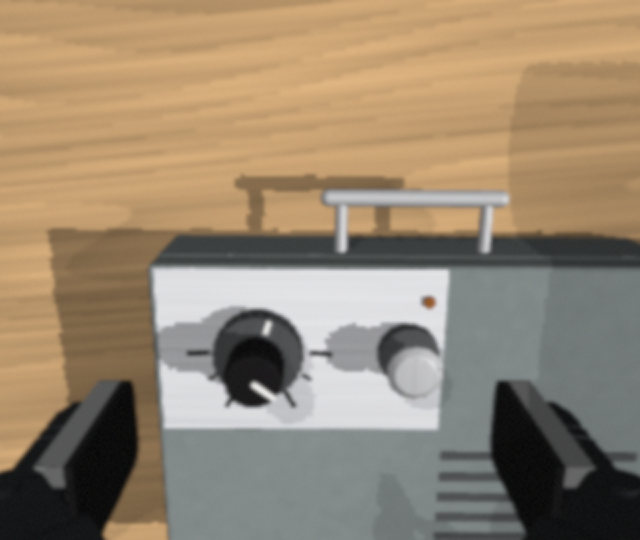

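```bash
python3 - <<'E'
from h import *
a,m=shot('wrist')
st=ray(m,(306.7,246),.128)
yaw=np.radians(-5.3);ey=np.array([-np.sin(yaw),np.cos(yaw),0]);ex=np.array([np.cos(yaw),np.sin(yaw),0])
k=st-.092*ey;print('start',st,'knob',k)
# white line pixels on dark
g=cv2.cvtColor(a,cv2.COLOR_RGB2GRAY)
# outer marks: scale ends
for uv in [(100+197/2,60+352/2),(100+320/2,60+353/2),(100+230/2,60+398/2),(100+290/2,60+397/2),(100+306/2,60+377/2),(100+215/2,60+376/2)]:
    p=ray(m,uv,.093);d=p-k;print(uv,np.round(p,4),'r',np.hypot(*d[:2]).round(4),'ang',np.degrees(np.arctan2(-d@ex*1,d@ey)).round(1))
x0,y0=185,205
c=cv2.resize(a[y0:275,x0:275,::-1],None,fx=8,fy=8,interpolation=cv2.INTER_CUBIC)
for z,r,col in((.14,.016,(0,255,0)),(.11,.027,(0,0,255)),(.11,.016,(255,0,0))):
    pts=np.array([(proj(m,np.array([k[0],k[1],z])+r*np.array([np.cos(t),np.sin(t),0]))-[x0,y0]+.5)*8 for t in np.linspace(0,6.28,60)]).astype(int)
    cv2.polylines(c,[pts],True,col,1)
cv2.imwrite('pics/c8.png',c)
E
```

```text
start [0.68211248 0.07761212 0.128     ] knob [ 0.67361439 -0.01399455  0.128     ]
(198.5, 236.0) [ 0.6734 -0.0517  0.093 ] r 0.0377 ang -175.0
(260.0, 236.5) [0.6811 0.0247 0.093 ] r 0.0394 ang -5.7
(215.0, 259.0) [ 0.707  -0.0354  0.093 ] r 0.0396 ang -117.4
(245.0, 258.5) [0.7098 0.0029 0.093 ] r 0.0399 ang -59.7
(253.0, 248.5) [0.6967 0.0144 0.093 ] r 0.0366 ang -33.8
(207.5, 248.0) [ 0.6908 -0.0428  0.093 ] r 0.0335 ang -144.0
```

View pics/c8.png

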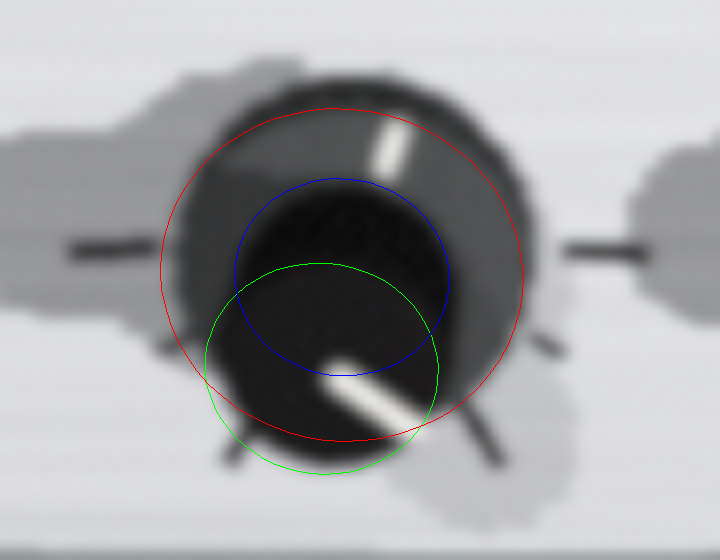

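The timer pointer runs (335,375)→(418,432) in the crop, so about 36° clockwise of the +y direction, which reads 5–6 min. The 20 mark is at about (235,450), and the outer knob's white mark is at (390,150).

```bash
python3 - <<'E'
from h import *
m=arm.camera_model('wrist');s=arm.state()
yaw=np.radians(-5.3);ey=np.array([-np.sin(yaw),np.cos(yaw),0]);ex=np.array([np.cos(yaw),np.sin(yaw),0])
P=lambda u,v,z: ray(m,(185+u/8-.5,205+v/8-.5),z)
a,b=P(335,374,.14),P(418,432,.14);d=b-a;print('line start',a,'ang cw from ey',np.degrees(np.arctan2(d@ex,d@ey)),np.linalg.norm(d))
z,t=P(605,252,.093),P(110,248,.093);mid=(z+t)/2;print('mid of marks',mid)
for u,v in [(605,252),(110,248),(485,437),(240,443),(548,346),(172,346)]:
    q=P(u,v,.093)-np.array([.673,-.0127,.093]);print(np.round(np.degrees(np.arctan2(q@ex,q@ey)),1))
print(s['joint_positions'])
rel([.673,-.0125,.134]);rel([.673,-.0125,.22])
E
```

```text
line start [ 0.67442109 -0.01241063  0.14      ] ang cw from ey 38.212024931954616 0.014316460546482983
mid of marks [ 0.67661679 -0.0136539   0.093     ]
6.0
175.1
62.3
118.6
34.7
146.4
[-4.67725251e+00  1.07657852e+01  7.16453132e+01 -3.75921159e-03
  9.75852111e+01 -8.94010292e+01]
pos [0.598  0.0281 0.3204] yaw 174.72 | rel cm [-7.84 -3.35 18.64] turn 0.0 clock 24.4
pos [0.598  0.0281 0.3204] yaw 174.72 | rel cm [-7.84 -3.35 10.04] turn 0.0 clock 24.4
```

```bash
python3 -m creep '[[6,-3,-1.3,2,0],[6,-6,-2.6,5,0],[6,-7.9,-3.35,9,0],[6,-7.9,-3.35,12,0],[6,-7.9,-3.35,15,0],[6,-7.9,-3.35,17,0],[6,-7.9,-3.35,18.6,0],[6,-7.9,-3.35,18.6,0],[6,-7.9,-3.35,18.6,0],[4,-7.9,-3.35,18.6,0],[4,-7.9,-3.35,18.6,0],[2.5,-7.9,-3.35,18.6,0],[2.5,-7.9,-3.35,18.6,0],[2.5,-7.9,-3.35,18.6,0],[2.5,-7.9,-3.35,18.6,0],[2.5,-7.9,-3.35,18.6,0]]'
```

```text
clock: 25.95
position: [0.6741, -0.0129, 0.1356]
tcp_rot: [180.0, 0.1, 174.7]
wrist_force: [-2.8, 1.2, 7.2]
width: 0.349
finger_force: 59.2
```

```bash
python3 -m creep '[[2.5,0,0,-0.1,0],[2.5,0,0,-0.15,0],[2.5,0,0,-0.15,0.08],[2.5,0,0,-0.15,0.18],[2.5,0,0,-0.15,0.28],[2.5,0,0,-0.15,0.38],[2.5,0,0,-0.15,0.48],[2.5,0,0,-0.15,0.58],[2.5,0,0,-0.15,0.68],[2.5,0,0,-0.15,0.78],[2.5,0,0,-0.15,0.88],[2.5,0,0,-0.15,0.98],[2.5,0,0,-0.15,1.08],[2.5,0,0,-0.15,1.18],[2.5,0,0,-0.15,1.28],[2.5,0,0,-0.15,1.36],[2.5,0,0,-0.15,1.41],[2.5,0,0,-0.15,1.41],[2.5,0,0,-0.15,1.41],[2.5,0,0,-0.15,1.41]]'; python3 -c "
from h import *
s=arm.state();print(s['ft_torque'],s['wrist_force'])"
```

```text
clock: 27.95
position: [0.6746, -0.0124, 0.1357]
tcp_rot: [179.9, -0.1, 93.9]
wrist_force: [11.7, 6.1, -7.9]
width: 0.349
finger_force: 60.0
[ 1.06945950e+00 -1.81308025e+00 -1.57284075e-03] [11.67151882  6.10214743 -7.88346208]
```

```bash
python3 -m creep '[[4,0,0,0,0],[5.5,0,0,0,0],[6,0,0,0,0],[6,0,0,-2,0],[6,0,0,-6,0],[6,0,0,-10,0],[8.5,2,0,-14,0],[8.5,5,0,-18,0],[8.5,8,0,-18,0],[8.5,8,0,-18,0],[8.5,8,0,-18,0],[8.5,8,0,-18,0]]' && python3 - <<'E'
from h import *
a,m=shot('wrist','w9.png')
p=proj(m,[.6735,-.0125,.12]).astype(int);print(p)
x0,y0=p[0]-45,p[1]-35
c=cv2.resize(a[y0:y0+70,x0:x0+90,::-1],None,fx=8,fy=8,interpolation=cv2.INTER_CUBIC)
yaw=np.radians(-5.3);ey=np.array([-np.sin(yaw),np.cos(yaw),0]);ex=np.array([np.cos(yaw),np.sin(yaw),0])
k=np.array([.6735,-.0125,.14]);D=lambda t:np.cos(t)*ey+np.sin(t)*ex
q=lambda X:tuple(((proj(m,X)-[x0,y0]+.5)*8).astype(int).tolist())
for mn in(1.88,2.12):
    t=np.radians(4)+mn; cv2.line(c,q(k),q(k+.02*D(t)),(0,255,0),1)
for mn in (0,1,2,3): 
    t=np.radians(4)+mn;b=k.copy();b[2]=.093;cv2.circle(c,q(b+.039*D(t)),4,(0,0,255),1)
cv2.imwrite('pics/c9.png',c);print(x0,y0)
E
```

```text
clock: 29.15
position: [0.6683, 0.066, 0.3152]
tcp_rot: [-179.9, 0.0, 93.9]
wrist_force: [-0.1, 0.5, 0.1]
width: 0.995
finger_force: 0.0
[257 244]
212 209
```

View pics/c9.png

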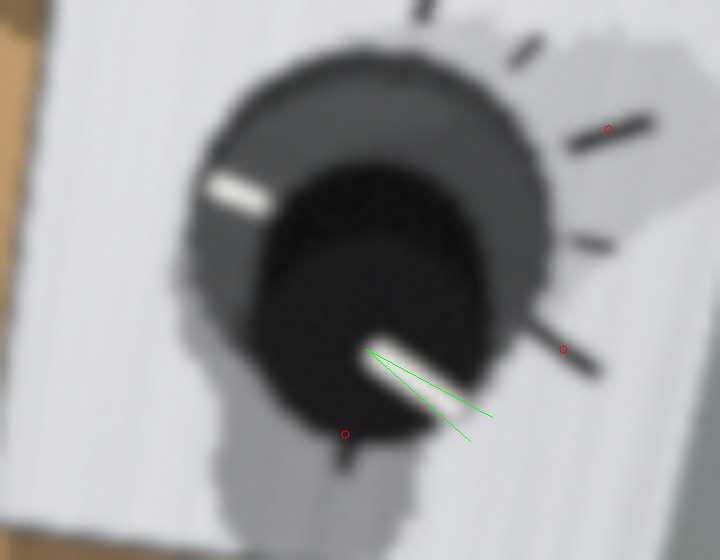

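The 20 mark runs (530,322)–(600,375) and the pointer runs (372,345)–(462,405), which lies within the limits. The outer knob's mark is still about 20° off the front direction, so it hasn't turned. I'll fit the pointer exactly and measure the plunger.

```bash
python3 - <<'E'
from h import *
a,m=shot('wrist')
g=cv2.cvtColor(a,cv2.COLOR_RGB2GRAY).astype(float);x0,y0=212,209
def fit(u0,v0,u1,v1,z,white):
    A=g[y0+v0//8:y0+v1//8+1,x0+u0//8:x0+u1//8+1]
    w=np.clip(A-100,0,None) if white else np.clip(120-A,0,None)
    P=np.array([ray(m,(x0+u0//8+j,y0+v0//8+i),z)[:2] for i in range(A.shape[0]) for j in range(A.shape[1])]);w=w.ravel()
    c=np.average(P,0,w);C=np.cov(P.T,aweights=w);d=np.linalg.eigh(C)[1][:,1]
    print(np.round(c,4),'line angle',np.degrees(np.arctan2(d[1],d[0]))%180)
fit(360,330,450,400,.14,True)
fit(560,335,610,385,.093,False);fit(570,110,660,160,.093,False);fit(325,450,360,480,.093,False)
for r in arm.regions_of('start_top','wrist')[:3]:print(r['conf'],r['point'],ray(m,r['point'],.128),outline(m,r['pixels'],.128))
rel([.6815,.0787,.2])
E
```

```text
[ 0.6801 -0.0166] line angle 146.72481836263574
[ 0.7079 -0.0357] line angle 145.96195927256454
[0.7096 0.0023] line angle 21.94484038373463
[ 0.673  -0.0557] line angle 55.94117923107852
0.8 [270.4, 165.9] [0.68075279 0.08034485 0.128     ] ((682.583984375, 79.085693359375), (31.177196502685547, 31.478076934814453), 3.849421262741089)
0.4 [201.8, 136.4] [0.60955555 0.10566163 0.128     ] ((618.677978515625, 100.55555725097656), (97.28459930419922, 30.997516632080078), 84.15910339355469)
0.35 [259.9, 248.5] [ 0.6764859  -0.01406807  0.128     ] ((673.68310546875, -12.180294036865234), (34.78782272338867, 43.05239486694336), 3.8959925174713135)
pos [0.6684 0.0659 0.3154] yaw 93.84 | rel cm [ 1.19  1.4  11.54] turn 0.0 clock 29.3
```

```bash
python3 - <<'E'
from h import *
for c in('side','scene'):
    a,m=shot(c,c+'10.png')
    for n in('scraper','caul1'):
        for r in arm.regions_of(n,c)[:3]:print(c,n,r['conf'],r['point'],ray(m,r['point'],.012)[:2])
E
python3 -m creep '[[0,0.6,0.7,3,0],[0,1.2,1.44,6,0],[0,1.2,1.44,10,0],[0,1.2,1.44,14,0],[0,1.2,1.44,16,0],[0,1.2,1.44,16.5,0],[0,1.2,1.44,16.5,0]]'
```

```text
side scraper 0.7 [254.2, 148.1] [0.5522896  0.43309938]
side caul1 0.56 [162.5, 305.0] [ 0.21489756 -0.36638302]
scene scraper 0.6 [316.4, 279.4] [0.56867201 0.39818311]
clock: 30.3
position: [0.6819, 0.0796, 0.1509]
tcp_rot: [-180.0, 0.0, 93.9]
wrist_force: [1.1, 0.0, 0.3]
width: 0.003
finger_force: 0.0
```

```bash
python3 -m creep '[[0,0,0,0.5,0],[0,0,0,1.0,0],[0,0,0,1.5,0],[0,0,0,1.75,0],[0,0,0,1.75,0],[0,0,0,1.75,0]]'
```

```text
clock: 30.9
position: [0.6826, 0.0797, 0.1344]
tcp_rot: [179.9, 0.0, 93.9]
wrist_force: [2.3, 0.1, 7.7]
width: -0.001
finger_force: 3.6
```

```bash
python3 -m creep '[[0,0,0,0.15,0],[0,0,0,0.25,0],[0,0,0,0.25,0],[0,0,0,0.25,0]]' && python3 -m creep '[[0,0,0,-1,0],[0,0,0,-3,0],[0,0,0,-7,0],[0,0,0,-11,0],[0,8,0,-15,0],[8.5,8,0,-18,0],[8.5,8,0,-18,0],[8.5,8,0,-18,0],[8.5,8,0,-18,0]]' && python3 - <<'E'
from h import *
a,m=shot('wrist','w11.png');b,_=shot('scene','s11.png')
cv2.imwrite('pics/c11.png',np.hstack([cv2.resize(a,(400,300)),cv2.resize(b[170:330,130:343],(400,300))])[:,:,::-1])
E
```

```text
clock: 31.3
position: [0.6828, 0.0796, 0.1331]
tcp_rot: [179.8, 0.0, 93.9]
wrist_force: [-1.3, -1.0, 16.0]
width: 0.001
finger_force: 8.4
clock: 32.2
position: [0.6764, 0.1589, 0.3095]
tcp_rot: [-179.9, 0.0, 93.9]
wrist_force: [-0.2, -0.1, 0.1]
width: 0.677
finger_force: 0.0
```

View pics/c11.png

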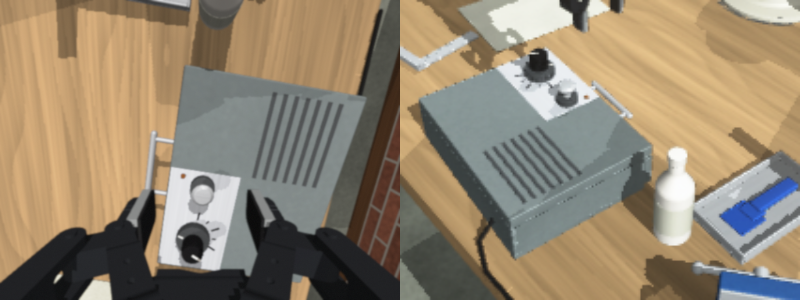

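The plunger met its stop at 16 N and sprang back (203,190). The drawer is shut, the scraper is in the tray (760,205), and the glue bottle and square are untouched.

```bash
python3 -c "
from plant import arm
print(arm.finish_job())"
```

```text
the job is handed in; nothing more can be done
None
```

I carried out every step and handed the job in, but got no verdict back: scraper in the tray, both cauls laid flat and apart (drawer now shut on them), timer at 20 min, temperature knob unturned, and the start plunger pushed to its stop and sprung back.

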